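# Sweep the laying jig clear and lay the border tile home

## Robot

A 7-joint arm with a two-finger parallel gripper is mounted at the origin on the work surface. World frame = base frame: x ahead of the robot, y to its left, z up, the work surface at z = 0. Lengths are in m, angles in rad, forces in N, time in s.
With the tool pointing down it reaches from about 0.425 to 0.875 m from the base axis. Payload 4.7 kg.
Tool frame: the origin (TCP) lies at the very end of the fingers, on their centre line; the grasp point (between the pads) lies 19 mm behind it; z points along the fingers, y is the line along which they close (so a half turn about z gives the same grasp; the last joint's range is limited). The gripper opens to 87 mm and grips with 3 to 60 N. Pads are 19 mm wide; open, the fingers measure 117 mm over their backs; the gripper's body (75 mm by 190 mm) begins 51 mm behind the grasp point.
Start: joints at [1.275, 0.321, -0.07, 1.45, 0.023, 1.371, -0.057], TCP at [0.198, -0.619, 0.197] pointing down, gripper open.
Joint ranges: [-2.86, 2.86], [-0.3, 2.09], [-1.38, 1.24], [0.06, 2.45], [-1.56, 4.7], [0.09, 2.05], [-2.69, 2.69]. Speed limits (rad/s): [2.57, 2.57, 3.14, 3.14, 3.14, 3.14, 3.14].

## Interface

Orientations are given as a rotation vector (axis times angle).
In Python, from bench import ctrl, get_image, job gives the robot as it stands.
- The arm moves only by the shell command python3 -m crank 'ROWS' [FORCE]. ROWS is JSON, a list that holds one entry, the list of rows, each a list of 5 numbers: the shift along the tool's x, y, z in mm, then the turn about the tool's z in rad, then the closure, from -1 (fully open) to 1 (shut), so that 0 is half open. A call has 1 to 10 rows; each row shifts and turns the commanded pose from where the row before left it, along the tool's axes as they then stand; what a row does not reach is not made up. A row lasts 1/12 s, in which the tool goes at most 41.7 mm and 7.16 degrees, less where a joint would pass 70% of its speed; a pose out of reach is approached as far as the arm can. A call with a gripper value outside its range is refused whole. The fingers move at their own pace and stop on an object; FORCE is the grip in N (left out, the last holds). Time passes only in rows, so rows that do not move let the fingers close. It gives the time, the measured TCP pose, the force, the opening and the grip force at its end, in the units of the state.
- ctrl.get_state(): the state, without advancing time (a new reading comes with each control period).
- get_image(name): name is "scene" or "top"; returns a dict with "pixels" (400x640x3 uint8, red, green, blue), "fx", "fy", "cx", "cy" (pixels), "T" (4x4, takes a point from camera to world coordinates). Camera axes: x right, y down, z forward; pixel columns grow to the right and rows downward; lengths in m; the calibration is good to about 2 mm. A picture is of the moment at which its call begins. There is no depth.
- job.close_job(): hands the job in; it is judged then, once.
The state is a dict: "time": time; "joint_positions": joint angles; "qd": joint speeds; "joint_torque": joint torques, N m; "position": TCP position; "tool_rot": TCP orientation; "ft_force": force on the tool from outside, world axes, zero at the start; "torque": the same for the moment, N m; "grip_width": opening from 0.0 (shut) to 1.0 (fully open); "grip_force": force on a finger pad.
Only numpy, scipy, OpenCV 4.12 (cv2) and the standard library are available. Lean on these libraries where they do the work, as an engineer would, in place of code of your own. Each camera call takes 0.05 s, during which the arm holds its last target. There are 200 camera calls.

## Task

Sweep the three sharp offcuts off the jig's deck into its blue catch tray with the grout float, never touching them with the gripper, and stand the float back flat on the bench. Only then take the border tile from the sloping rack, lay it gently, pattern up, on the jig's deck and slide it gently fully home: its long side flush against the long fence, and one end pressing the end stop's sprung red pad fully in. Leave the paint tin, the jar and the steel grid alone.

Things in the scene. Friction and masses are not known exactly. Their poses are not given: they have to be found in the camera images.
- jig: Fixed jig. Plywood deck 180 mm wide (x -90 to 90), 315 mm long (y -135 to 180), top 45 mm above the bench; origin on the bench. Aluminium long fence along its +x side: x 70 to 90 mm, full length, 14 mm above the deck. Sides x = -90 and y = -135 are open; beyond y = -135 lies the blue catch tray, as wide as the deck, to y = -290 mm.
- stop_pad (a joint): Sprung red pad of the end stop: 0 = out, 0.010 m = pressed fully in (about 1 N). The stop (aluminium bar across the deck, 26 mm high) is set at a different place each time, not reported: the pad's face, when out, is at y = 110 to 140 mm in the jig's frame; see or feel for it. Pad: x -59 to 51 mm, 2 to 18 mm above the deck; faces the jig's -y and gives way to +y.
- jig_tray (a point): Centre of the catch tray's floor, 5 mm above the bench; axes as the jig's. Inside 170 mm (x) by 150 mm (y); side walls 40 mm high, far wall (-y) 55 mm above the bench; the fourth side is the deck's end.
- offcut_a: Tile offcut with a terracotta face, 60 x 28 x 20 mm (x, y, z), about 70 g; origin at the centre of its underside. Starts flat on the deck.
- offcut_b: Tile offcut with a blue face, same size and origin.
- offcut_c: Tile offcut with a yellow face, same size and origin.
- float: Grout float standing on the bench, about 0.35 kg: flat black sole 140 x 60 mm (x, y), 17 mm thick, with an orange handle bar above it along x, 115 mm long, 28 mm wide, from 50 to 76 mm above the underside. Origin at the centre of the underside.
- tile: Cement border tile 160 x 60 x 18 mm (x, y, z), about 0.4 kg, cream with a pattern of diamonds on top (+z); origin at the centre of its underside. Starts lying lengthways up the rack's 30 degree slope; its pose gives the slope.
- rack: Fixed wooden drying rack, 40 mm wide (narrower than the tile, which overhangs it 10 mm each side): a board sloping 30 degrees, rising towards its +x, with a 8 mm lip at the low end; 150 mm long, 107 mm high. Origin at the bench; the tile's underside centre is 60 mm above it.
- tin: Green paint tin, 72 mm across, 90 mm high, origin at its base. Leave alone.
- grid: Steel pattern grid, 133 mm square, 28 mm high, origin at its base. Leave alone.
- jar: Jar with yellow label, 70 mm across, 100 mm high, origin at its base. Leave alone.

How it is judged:
On the way, in this order (a step that is already met when the one before it is completed fails the run):
1. all three offcuts are in the catch tray while the tile still lies untouched on its rack (x of offcut_a in the frame of jig_tray between -0.083 and 0.083 m and y of offcut_a in the frame of jig_tray between -0.075 and 0.075 m and z of each of offcut_a, offcut_b, offcut_c in the frame of jig_tray below 0.04 m and x of offcut_b in the frame of jig_tray between -0.083 and 0.083 m and y of offcut_b in the frame of jig_tray between -0.075 and 0.075 m and x of offcut_c in the frame of jig_tray between -0.083 and 0.083 m and y of offcut_c in the frame of jig_tray between -0.075 and 0.075 m and distance of tile from where it was at the start of the episode below 0.015 m), for 0.2 s.
2. the float stands flat on the bench, let go, while the tile still lies on its rack (height (world z) of float below 0.008 m and angle between float's own z axis and vertical below 0.1 rad and contact force between the fingers and float below 0.1 N and distance of tile from where it was at the start of the episode below 0.015 m), for 0.1 s.
At the end, for the whole second after the job is handed in: All offcuts lie in the tray, below deck level; the tile lies pattern up, flat on the deck, within 2.5 mm of flush with the long fence, parallel within 0.03 rad, and holds the stop's pad in by over 7.5 mm; the float stands flat on the bench (within 8 mm, tilt under 0.1 rad); tile and float at rest (x of offcut_a in the frame of jig_tray between -0.083 and 0.083 m and y of offcut_a in the frame of jig_tray between -0.075 and 0.075 m and z of each of offcut_a, offcut_b, offcut_c in the frame of jig_tray below 0.04 m and x of offcut_b in the frame of jig_tray between -0.083 and 0.083 m and y of offcut_b in the frame of jig_tray between -0.075 and 0.075 m and x of offcut_c in the frame of jig_tray between -0.083 and 0.083 m and y of offcut_c in the frame of jig_tray between -0.075 and 0.075 m and x of tile in the frame of jig between 0.0375 and 0.043 m and value of joint stop_pad above 0.0075 m and z of tile in the frame of jig between 0.042 and 0.048 m and angle between the x axis of tile and the y axis of jig, either way round below 0.03 rad and angle between tile's own z axis and vertical below 0.04 rad and linear speed of each of tile, float below 0.01 m/s and height (world z) of float below 0.008 m and angle between float's own z axis and vertical below 0.1 rad); the robot touches nothing.
It fails at once if the gripper touches an offcut (contact force between any of the fingers, the arm and offcut_a above 0.5 N or contact force between any of the fingers, the arm and offcut_b above 0.5 N or contact force between any of the fingers, the arm and offcut_c above 0.5 N).
It fails at once if the tile is pressed, knocked or dropped on the jig with more than 40 N (contact force between tile and jig above 40 N).
It fails at once if the tin, grid or jar is moved more than 20 mm (distance of any of tin, grid, jar from where it was at the start of the episode above 0.02 m).
It also fails if it takes over 72 s, if anything falls off the work surface, if the arm or the gripper's body presses on something with over 40 N, if the wrist force passes 120 N, or if a joint passes its speed limit or range.

## Working session

There is one attempt and no reset: what is moved stays moved. The work goes in short steps, Python scripts to look and compute and a shell command to move; the robot and the scene stay as the last step left them, time stands still between calls to the robot, and variables do not carry over. Pictures are saved under pics/ and viewed, at most 10 in all, crops included, and the job is handed in when it is done.

```bash
ls; mkdir -p pics; python3 - <<'E'
from bench import ctrl,get_image
import cv2,json,numpy as np
print(ctrl.get_state())
for n in("top","scene"):
    g=get_image(n); cv2.imwrite(f"pics/{n}0.png",g["pixels"][:,:,::-1]); np.savez(f"{n}.npz",**g)
    print(n,g["fx"],g["cx"],g["cy"],np.round(g["T"],4).tolist())
E
```

```text
pics
{'time': 0.0, 'joint_positions': array([ 1.27505076,  0.32181535, -0.07008412,  1.45166999,  0.02261191,
        1.37081092, -0.0568965 ]), 'qd': array([ 0.00181305, -0.0008055 ,  0.00049942, -0.00267052,  0.0002234 ,
        0.00071539, -0.00058443]), 'joint_torque': array([ 7.71268951e-04, -4.91284561e+01, -4.03220225e-01, -3.12536144e+01,
       -6.37623598e-02,  4.37272363e-02,  1.62269348e-04]), 'position': array([ 0.19795276, -0.61848835,  0.19616905]), 'tool_rot': array([-3.10210757e+00, -4.84526100e-01,  6.35689536e-04]), 'ft_force': array([-0.33910522, -0.60067693,  0.24773735]), 'torque': array([ 0.01962698, -0.01347913, -0.03120148]), 'grip_force': 0.0, 'grip_width': 1.002402029880038}
top 512.8817414739044 309.54702273392303 185.71278304281333 [[-0.0092, -0.9904, 0.1378, 0.4105], [-0.9999, 0.0077, -0.0119, -0.0368], [0.0107, -0.1379, -0.9904, 1.5167], [0.0, 0.0, 0.0, 1.0]]
scene 408.6448122819568 320.6038170759817 198.95784246926237 [[-0.1422, 0.6079, -0.7812, 1.367], [0.9898, 0.0856, -0.1136, 0.0353], [-0.0022, -0.7894, -0.6139, 0.6499], [0.0, 0.0, 0.0, 1.0]]
```

View pics/top0.png

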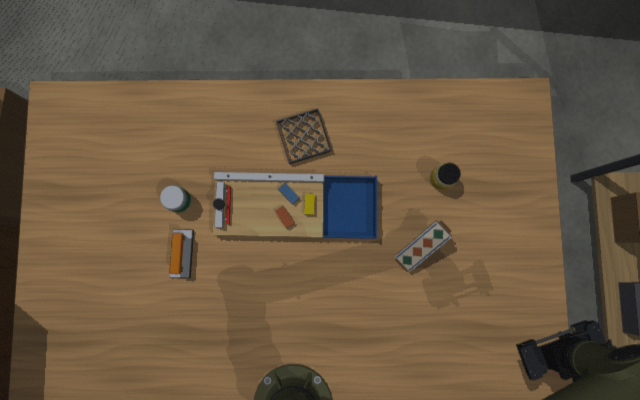

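View pics/scene0.png

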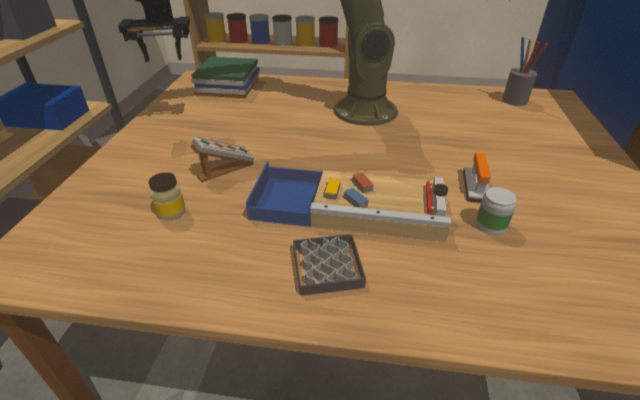

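The top view shows the jig's fence at rows 173-180, the tray at (350,207), the float at (181,254), the tile on its rack at (423,246), and the offcuts at (289,194), (310,205) and (285,217). Next is an enlarged crop.

```bash
python3 - <<'E'
import cv2
im=cv2.imread("pics/top0.png")[160:290,155:465]
im=cv2.resize(im,None,fx=2.58,fy=2.58,interpolation=cv2.INTER_CUBIC); 
a=cv2.imread("pics/scene0.png")[130:235,180:505]
a=cv2.resize(a,(800,258),interpolation=cv2.INTER_CUBIC)
import numpy as np
w=np.zeros((im.shape[0]+258,800,3),np.uint8); w[:im.shape[0],:im.shape[1]]=im[:,:800]; w[im.shape[0]:]=a
print(im.shape);cv2.imwrite("pics/crop1.png",w)
E
```

```text
(335, 800, 3)
```

View pics/crop1.png

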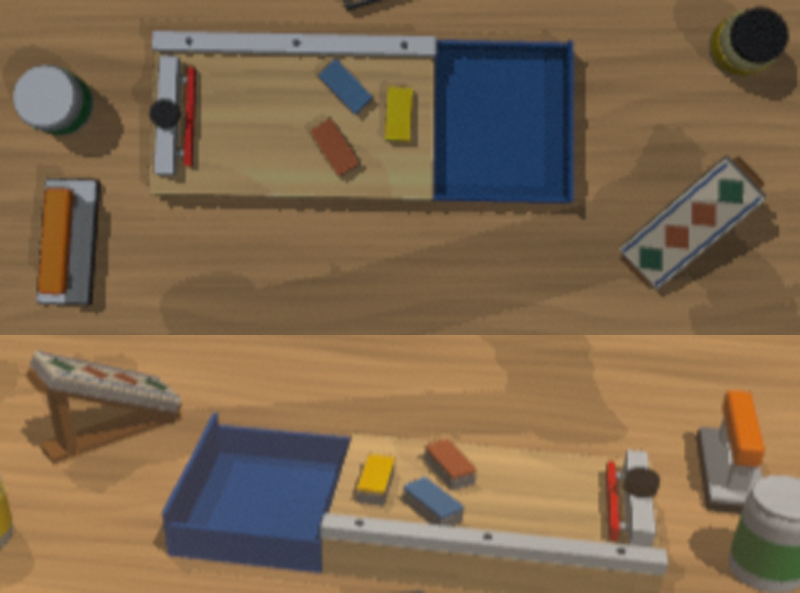

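The crop shows the tile's high end towards (747,177) in the top half. It also gives the pad face near U=194, the deck end at U=435 and the float handle from (59,189) to (53,293).

```bash
cat > h.py <<'E'
import numpy as np, sys
from scipy.spatial.transform import Rotation as R
from bench import ctrl,get_image
def w(n,u,v,z):
    g=np.load(n+".npz"); T=g["T"]
    d=T[:3,:3]@np.array([(u-g["cx"])/g["fx"],(v-g["cy"])/g["fy"],1]); o=T[:3,3]
    return o+d*(z-o[2])/d[2]
def proj(n,p):
    g=np.load(n+".npz"); T=g["T"]; c=T[:3,:3].T@(np.array(p)-T[:3,3])
    return c[:2]/c[2]*float(g["fx"])+[float(g["cx"]),float(g["cy"])]
def crop(U,V,z): return w("top",155+(U+.5)/2.58-.5,160+(V+.5)/2.58-.5,z)
def st():
    s=ctrl.get_state(); M=R.from_rotvec(s["tool_rot"]).as_matrix()
    print("t %.2f"%s["time"],"p",np.round(s["position"]*1e3,1),"yaw %.4f"%np.arctan2(M[1,0],M[0,0]),"tilt",np.round(M[:2,2],3),"F",np.round(s["ft_force"],1),"w %.3f gf %.1f"%(s["grip_width"],s["grip_force"]),"q",np.round(s["joint_positions"],2))
    return s,M
def go(x,y,z,yaw=None):  # mm in tool axes, turn applied AFTER or before: print both
    s,M=st(); d=np.array([x,y,z])*1e3-s["position"]*1e3
    y0=np.arctan2(M[1,0],M[0,0]); t=0 if yaw is None else -((yaw-y0+np.pi)%(2*np.pi)-np.pi)
    print("shift now",np.round(M.T@d,1),"turn %.4f"%t,"shift after turn",np.round((M@R.from_rotvec([0,0,t]).as_matrix()).T@d,1))
E
python3 - <<'E'
from h import *
def P(n,z,*pts):
    a=np.array([crop(*p,z) for p in pts]); print(n,np.round(a*1e3,1)[:,:2].tolist(),"mean",np.round(a.mean(0)*1e3,1)[:2])
P("fence",.059,(152,33),(435,38),(436,54),(153,49))
P("deckbot",.045,(151,194),(434,200))
P("pad",.06,(196,68),(191,166))
P("handle",.076,(48,188),(71,190),(66,293),(40,293))
P("sole",.017,(47,180),(98,180),(92,304),(38,304))
for n,z,U,V in(("hi",.1156,730,157),("hi",.1156,764,197),("lo",.0356,656,288),("lo",.0356,621,250)): P(n,z,(U,V))
P("blue",.065,(346,87),(335,62),(373,100),(318,73),(357,114)); P("red",.065,(334,148)); P("yel",.065,(399,114))
P("tin",.09,(50,98));P("jar",.1,(757,36))
E
```

```text
fence [[653.8, 221.1], [645.8, -94.3], [627.7, -95.1], [635.7, 219.6]] mean [640.7  62.8]
deckbot [[475.7, 221.7], [466.3, -91.4]] mean [471.   65.2]
pad [[613.9, 171.5], [505.3, 175.7]] mean [559.6 173.6]
handle [[481.7, 327.6], [479.4, 302.7], [369.4, 305.3], [369.7, 333.1]] mean [425.1 317.2]
sole [[493.7, 343.9], [493.2, 286.5], [355.4, 290.1], [356.0, 350.1]] mean [424.5 317.7]
hi [[506.3, -403.8]] mean [ 506.3 -403.8]
hi [[463.7, -438.0]] mean [ 463.7 -438. ]
lo [[367.5, -336.2]] mean [ 367.5 -336.2]
lo [[409.5, -298.8]] mean [ 409.5 -298.8]
blue [[590.7, 5.1], [618.7, 17.1], [576.0, -24.7], [606.6, 36.0], [560.6, -6.9]] mean [590.5   5.3]
red [[523.3, 18.5]] mean [523.3  18.5]
yel [[560.3, -53.2]] mean [560.3 -53.2]
tin [[578.1, 324.5]] mean [578.1 324.5]
jar [[638.7, -443.1]] mean [ 638.7 -443.1]
```

```bash
python3 -m crank '[[[0,0,-18,0.115,-1],[0,0,-18,0.115,-1],[0,0,-18,0.115,-1],[19,-29.5,0,0,-1],[19,-29.5,0,0,-1],[19,-29.5,0,0,-1],[19,-29.5,0,0,-1],[19,-29.5,0,0,-1],[19,-29.5,0,0,-1],[19,-29.5,0,0,-1]]]' 20
python3 -m crank '[[[19,-29.5,0,0,-1],[19,-29.5,0,0,-1],[19,-29.5,0,0,-1],[19,-29.5,0,0,-1],[19,-29.5,0,0,-1],[19,-29.5,0,0,-1],[19,-29.5,0,0,-1],[19,-29.5,0,0,-1],[19,-29.5,0,0,-1],[19,-29.5,0,0,-1]]]'
python3 -c "
from h import *
go(.425,.3175,.15,-.035)"
```

```text
time: 0.93
position: [0.3389, -0.4156, 0.2509]
tool_rot: [-3.141, 0.055, 0.001]
ft_force: [1.0, -1.0, 0.2]
grip_width: 0.997
grip_force: 0.0
time: 1.77
position: [0.539, -0.1278, 0.251]
tool_rot: [3.141, -0.056, -0.001]
ft_force: [0.1, -1.2, -0.0]
grip_width: 0.997
grip_force: 0.0
t 1.77 p [ 539.  -127.8  251. ] yaw -0.0354 tilt [-0. -0.] F [ 0.1 -1.2 -0. ] w 0.997 gf 0.0 q [ 0.64  0.12 -0.5   1.6   0.06  1.44 -1.47]
shift now [-129.7 -441.   100.9] turn -0.0004 shift after turn [-129.5 -441.   100.9]
```

```bash
python3 -m crank '[[[-13,-38,0,0,-1],[-13,-38,0,0,-1],[-13,-38,0,0,-1],[-13,-38,0,0,-1],[-13,-38,0,0,-1],[-13,-38,0,0,-1],[-13,-38,0,0,-1],[-13,-38,0,0,-1],[-13,-38,20,0,-1],[-13,-38,20,0,-1]]]'
python3 -m crank '[[[0,-20,20,0,-1],[0,-20,20,0,-1],[0,-20,20,0,-1]]]'
python3 - <<'E'
from h import *
go(.425,.3175,.049,-.035)
import cv2
g=get_image("top"); np.savez("top.npz",**g)
cv2.imwrite("pics/f1.png",cv2.resize(g["pixels"][180:320,100:300,::-1],None,fx=4,fy=4,interpolation=cv2.INTER_CUBIC))
print(proj("top",[.425,.3175,.076]))
E
```

```text
time: 2.6
position: [0.4234, 0.2516, 0.2145]
tool_rot: [-3.141, 0.055, -0.005]
ft_force: [0.8, 0.5, -0.6]
grip_width: 1.005
grip_force: 0.0
time: 2.85
position: [0.4254, 0.3106, 0.1531]
tool_rot: [3.141, -0.054, 0.001]
ft_force: [1.5, -0.7, 0.3]
grip_width: 0.998
grip_force: 0.0
t 2.85 p [425.4 310.6 153.1] yaw -0.0345 tilt [ 0.001 -0.001] F [ 1.5 -0.7  0.3] w 0.998 gf 0.0 q [ 0.18  0.18 -0.94  1.79  0.15  1.25 -2.4 ]
shift now [ -0.7  -7.  104.1] turn 0.0005 shift after turn [ -0.7  -7.  104.1]
[176.38502325 253.01758174]
```

View pics/f1.png

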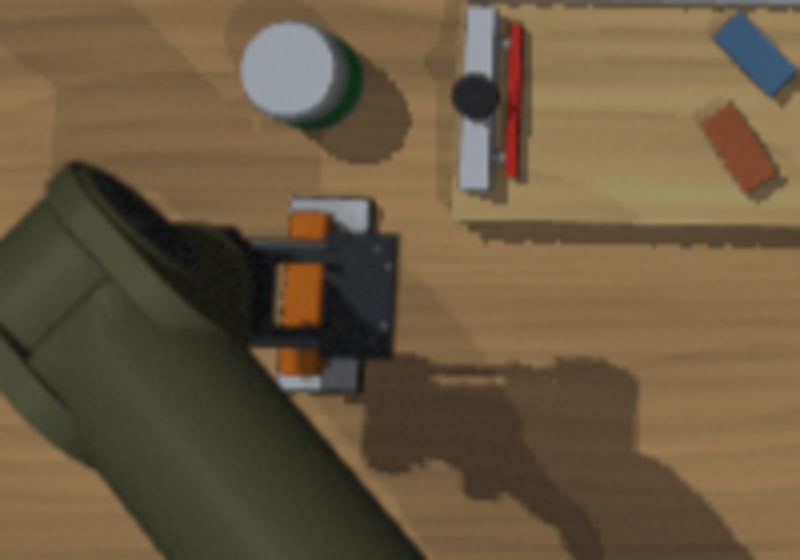

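The fingers straddle the orange handle at (305,290), so I go down and grip.

```bash
python3 -m crank '[[[0,-7,20,0,-1],[0,0,25,0,-1],[0,0,25,0,-1],[0,0,20,0,-1],[0,0,13,0,-1],[0,0,0,0,-1],[0,0,0,0,1],[0,0,0,0,1],[0,0,0,0,1],[0,0,0,0,1]]]' 40
python3 -m crank '[[[0,0,0,0,1],[0,0,0,0,1],[0,0,0,0,1],[0,0,0,0,1],[0,0,-5,0,1],[0,0,-20,0,1],[0,0,-25,0,1],[0,0,-30,0,1],[0,0,-30,0,1],[0,0,0,0,1]]]'
python3 - <<'E'
from h import *
# jig frame helper: target start of sweep
O=np.array([.5602,.0415]);th=-.027
def J(x,y): return O+x*np.array([np.cos(th),np.sin(th)])+y*np.array([-np.sin(th),np.cos(th)])
print(J(-.005,.085),J(-.005,.085+.0))
go(*J(-.007,.088),.17,th)
E
```

```text
time: 3.73
position: [0.427, 0.317, 0.0524]
tool_rot: [-3.14, 0.056, -0.003]
ft_force: [-0.6, 0.1, -0.4]
grip_width: 0.783
grip_force: 0.0
time: 4.57
position: [0.4288, 0.3194, 0.1672]
tool_rot: [-3.136, 0.055, -0.013]
ft_force: [0.8, 1.4, 0.4]
grip_width: 0.04
grip_force: 0.0
[0.55749654 0.126604  ] [0.55749654 0.126604  ]
t 4.57 p [428.8 319.4 167.2] yaw -0.0348 tilt [0.009 0.005] F [0.8 1.4 0.4] w 0.040 gf 0.0 q [ 0.18  0.18 -0.95  1.76  0.15  1.27 -2.41]
shift now [133.3 185.2  -2.5] turn -0.0078 shift after turn [131.8 186.2  -2.5]
```

The grip closed on nothing because I lifted too early. I take another look.

```bash
python3 - <<'E'
from h import *
import cv2
g=get_image("scene"); np.savez("scene.npz",**g); a=g["pixels"][120:240,400:560,::-1]
h=get_image("top"); np.savez("top.npz",**h); b=h["pixels"][200:320,120:280,::-1]
cv2.imwrite("pics/f2.png",cv2.resize(np.vstack([a,b]),None,fx=2.5,fy=2.5,interpolation=cv2.INTER_CUBIC))
st()
E
```

```text
t 4.67 p [426.8 317.1 162.5] yaw -0.0353 tilt [0.003 0.001] F [ 0.  -0.9 -0.4] w 0.016 gf 0.0 q [ 0.18  0.18 -0.95  1.77  0.15  1.27 -2.42]
```

View pics/f2.png

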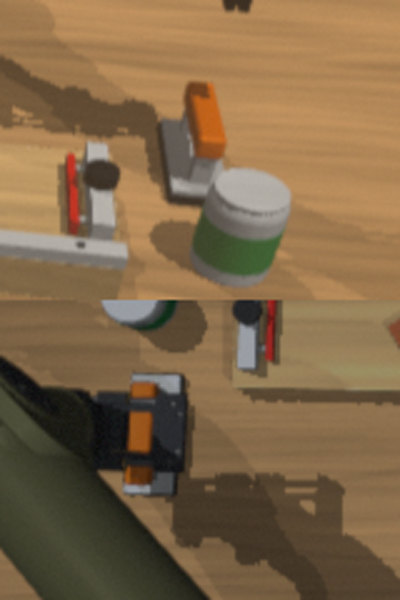

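The float is still standing upright and unmoved, with its handle at about (141,430) in the lower half. I retry and wait for the grip this time.

```bash
python3 -m crank '[[[0,0,0,0,-1],[0,0,0,0,-1],[0,0,0,0,-1],[0,0,0,0,-1],[0,0,0,0,-1],[0,0,0,0,-1],[0,0,0,0,-1],[0,0,0,0,-1],[0,0,0,0,-1],[0,0,0,0,-1]]]' 40
python3 -m crank '[[[0,0,30,0,-1],[0,0,30,0,-1],[0,0,30,0,-1],[0,0,22,0,-1],[0,0,0,0,-1],[0,0,0,0,1],[0,0,0,0,1],[0,0,0,0,1],[0,0,0,0,1],[0,0,0,0,1]]]'
python3 -m crank '[[[0,0,0,0,1],[0,0,0,0,1],[0,0,0,0,1],[0,0,0,0,1],[0,0,0,0,1],[0,0,0,0,1]]]'
```

```text
time: 5.5
position: [0.4261, 0.3166, 0.1611]
tool_rot: [3.141, -0.055, 0.0]
ft_force: [0.0, -0.2, 0.3]
grip_width: 0.694
grip_force: 0.0
time: 6.33
position: [0.4269, 0.317, 0.0503]
tool_rot: [-3.14, 0.056, -0.003]
ft_force: [-1.2, 0.5, 0.5]
grip_width: 0.707
grip_force: 0.0
time: 6.83
position: [0.4263, 0.3178, 0.0496]
tool_rot: [-3.139, 0.055, -0.001]
ft_force: [0.2, 2.5, 1.7]
grip_width: 0.301
grip_force: 40.0
```

```bash
python3 -m crank '[[[0,0,-10,0,1],[0,0,-25,0,1],[0,0,-30,0,1],[0,0,-30,0,1],[0,0,-20,0,1],[0,0,0,0,1]]]'
python3 - <<'E'
from h import *
O=np.array([.5602,.0415]);th=-.027
def J(x,y): return O+x*np.array([np.cos(th),np.sin(th)])+y*np.array([-np.sin(th),np.cos(th)])
go(*J(-.005,.082),.165,th)
E
```

```text
time: 7.33
position: [0.4279, 0.3177, 0.1682]
tool_rot: [-3.139, 0.056, -0.009]
ft_force: [0.3, 0.9, -3.5]
grip_width: 0.299
grip_force: 39.9
t 7.33 p [427.9 317.7 168.2] yaw -0.0354 tilt [0.006 0.002] F [ 0.3  0.9 -3.5] w 0.299 gf 39.9 q [ 0.18  0.18 -0.95  1.76  0.15  1.28 -2.41]
shift now [136.3 189.4   3.6] turn -0.0084 shift after turn [134.7 190.6   3.6]
```

```bash
python3 -m crank '[[[0,0,0,-0.0085,1],[0,22,0,0,1],[15,24,0,0,1],[20,24,0,0,1],[20,24,0,0,1],[20,24,0,0,1],[20,24,0,0,1],[20,24,0,0,1],[20,24,0,0,1],[0,0,0,0,1]]]'
python3 - <<'E'
from h import *
O=np.array([.5602,.0415]);th=-.027
def J(x,y): return O+x*np.array([np.cos(th),np.sin(th)])+y*np.array([-np.sin(th),np.cos(th)])
go(*J(-.005,.082),.0965,th)
import cv2
h=get_image("top"); np.savez("top.npz",**h); b=h["pixels"][160:260,200:400,::-1]
cv2.imwrite("pics/f3.png",cv2.resize(b,None,fx=4,fy=4,interpolation=cv2.INTER_CUBIC))
E
```

```text
time: 8.17
position: [0.5585, 0.1134, 0.1605]
tool_rot: [3.136, -0.058, -0.005]
ft_force: [0.4, -2.8, -3.6]
grip_width: 0.304
grip_force: 39.9
t 8.17 p [558.5 113.4 160.5] yaw -0.0369 tilt [-0.003 -0.005] F [ 0.4 -2.8 -3.6] w 0.304 gf 39.9 q [ 0.43  0.26 -0.79  1.68  0.19  1.29 -2.  ]
shift now [ -1.3 -10.4  64. ] turn -0.0099 shift after turn [ -1.2 -10.5  64. ]
```

View pics/f3.png

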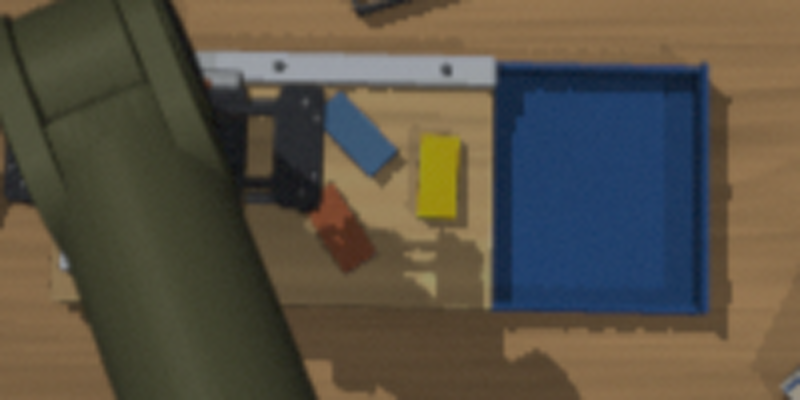

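The offcuts lie ahead of the gripper at (360,135), (343,228) and (439,176), and the tray is clear. I lower the float in the space behind them.

```bash
python3 -m crank '[[[0,-10,0,-0.005,1],[0,0,20,0,1],[0,0,20,0,1],[0,0,10,0,1],[0,0,8,0,1],[0,0,3,0,1],[0,0,0,0,1],[0,0,0,0,1]]]'
python3 - <<'E'
from h import *
O=np.array([.5602,.0415]);th=-.027
def J(x,y): return O+x*np.array([np.cos(th),np.sin(th)])+y*np.array([-np.sin(th),np.cos(th)])
go(*J(-.005,-.116),.0965,th)
E
```

```text
time: 8.88
position: [0.5565, 0.1335, 0.1036]
tool_rot: [-3.141, 0.033, -0.001]
ft_force: [-0.1, -0.2, -3.7]
grip_width: 0.303
grip_force: 39.9
t 8.88 p [556.5 133.5 103.6] yaw -0.0212 tilt [0.001 0.   ] F [-0.1 -0.2 -3.7] w 0.303 gf 39.9 q [ 0.39  0.31 -0.79  1.74  0.24  1.18 -2.06]
shift now [ -0.  207.9   7.1] turn 0.0058 shift after turn [  1.2 207.9   7.1]
```

```bash
python3 -m crank '[[[0,0,4,0.006,1],[0,0,2.5,0,1],[0,0,0,0,1],[0,10,0,0,1],[0,10,0,0,1],[0,10,0,0,1],[0,10,0,0,1],[0,10,0,0,1],[0,10,0,0,1],[0,10,0,0,1]]]'
python3 -m crank '[[[0,10,0,0,1],[0,10,0,0,1],[0,10,0,0,1],[0,10,0,0,1],[0,0,0,0,1]]]'
python3 - <<'E'
from h import *
O=np.array([.5602,.0415]);th=-.027
def J(x,y): return O+x*np.array([np.cos(th),np.sin(th)])+y*np.array([-np.sin(th),np.cos(th)])
go(*J(-.005,-.116),.0965,th)
E
```

```text
time: 9.72
position: [0.5544, 0.0619, 0.0967]
tool_rot: [-3.141, 0.045, -0.001]
ft_force: [0.8, -0.0, -3.9]
grip_width: 0.306
grip_force: 40.0
time: 10.13
position: [0.5531, 0.0195, 0.0964]
tool_rot: [3.139, -0.049, -0.001]
ft_force: [-0.5, -1.3, -3.9]
grip_width: 0.307
grip_force: 39.9
t 10.13 p [553.1  19.5  96.4] yaw -0.0311 tilt [-0.001 -0.002] F [-0.5 -1.3 -3.9] w 0.307 gf 39.9 q [ 0.57  0.27 -0.74  1.8   0.2   1.15 -1.84]
shift now [ 1.9 93.8  0.1] turn -0.0041 shift after turn [ 1.5 93.8  0.1]
```

```bash
python3 -m crank '[[[0.5,10,0,-0.002,1],[0.5,10,0,0,1],[0.5,10,0,0,1],[0,10,0,0,1],[0,10,0,0,1],[0,10,0,0,1],[0,10,0,0,1],[0,10,0,0,1],[0,10,0,0,1],[0,10,0,0,1]]]'
python3 -m crank '[[[0,0,0,0,1],[0,0,0,0,1],[0,-10,0,0,1],[0,-20,-10,0,1],[0,-20,-20,0,1],[0,-20,-20,0,1],[0,-20,-20,0,1],[0,-10,0,0,1]]]'
python3 - <<'E'
from h import *
import cv2
go(.425,.3175,.17,-.035)
g=get_image("scene"); np.savez("scene.npz",**g); a=g["pixels"][140:240,220:470,::-1]
h=get_image("top"); np.savez("top.npz",**h); b=h["pixels"][155:255,200:450,::-1]
cv2.imwrite("pics/f4.png",cv2.resize(np.vstack([a,b]),None,fx=3,fy=3,interpolation=cv2.INTER_CUBIC))
E
```

```text
time: 10.97
position: [0.5518, -0.0787, 0.0965]
tool_rot: [3.14, -0.041, -0.0]
ft_force: [0.1, 0.5, -4.3]
grip_width: 0.303
grip_force: 39.9
time: 11.63
position: [0.557, 0.0292, 0.171]
tool_rot: [-3.139, 0.031, -0.012]
ft_force: [1.3, 1.9, -2.6]
grip_width: 0.299
grip_force: 39.9
t 11.63 p [557.   29.2 171. ] yaw -0.0198 tilt [0.008 0.002] F [ 1.3  1.9 -2.6] w 0.299 gf 39.9 q [ 0.58  0.2  -0.77  1.71  0.15  1.28 -1.8 ]
shift now [-137.7 -285.6    0.6] turn 0.0152 shift after turn [-142.  -283.5    0.6]
```

View pics/f4.png

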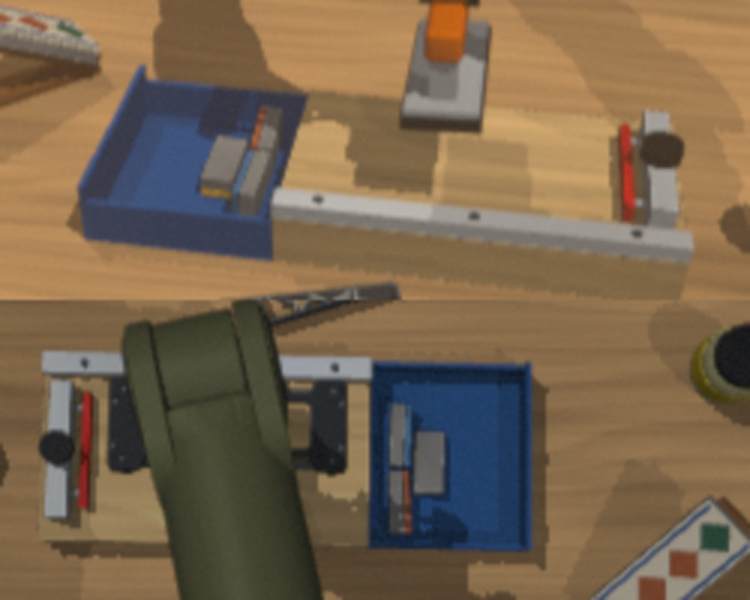

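All three offcuts are in the tray, at (400,435), (400,500) and (430,462) in the lower half, and the deck is clear. I return the float to its place.

```bash
python3 -m crank '[[[-14,-28,0,0.006,1],[-14,-28,0,0,1],[-14,-28,0,0,1],[-14,-28,0,0,1],[-14,-28,0,0,1],[-14,-28,0,0,1],[-14,-28,0,0,1],[-14,-28,0,0,1],[-14,-28,0,0,1],[-14,-28,0,0,1]]]'
python3 -m crank '[[[0,0,0,0,1],[0,0,25,0,1],[0,0,25,0,1],[0,0,25,0,1],[0,0,20,0,1],[0,0,10,0,1],[0,0,0,0,1],[0,0,0,0,1]]]'
python3 -c "
from h import *
go(.425,.3175,.05,-.035)"
```

```text
time: 12.57
position: [0.4225, 0.3065, 0.1647]
tool_rot: [3.139, -0.052, -0.002]
ft_force: [1.0, 1.1, -3.8]
grip_width: 0.306
grip_force: 39.9
time: 13.23
position: [0.4232, 0.3066, 0.061]
tool_rot: [3.141, -0.05, -0.002]
ft_force: [0.4, -0.4, -2.7]
grip_width: 0.305
grip_force: 39.9
t 13.23 p [423.2 306.6  61. ] yaw -0.0321 tilt [-0.002 -0.001] F [ 0.4 -0.4 -2.7] w 0.305 gf 39.9 q [ 0.16  0.29 -0.95  1.9   0.27  1.09 -2.49]
shift now [  1.5 -11.   11. ] turn 0.0029 shift after turn [  1.4 -11.   11. ]
```

```bash
python3 -m crank '[[[0,0,6,0,1],[0,0,3,0,1],[0,0,2,0,1],[0,0,0.5,0,1],[0,0,0,0,1],[0,0,0,0,1]]]'
python3 -m crank '[[[0,0,0,0,-1],[0,0,0,0,-1],[0,0,0,0,-1],[0,0,0,0,-1],[0,0,0,0,-1],[0,0,0,0,-1],[0,0,0,0,-1],[0,0,0,0,-1],[0,0,0,0,-1],[0,0,0,0,-1]]]'
python3 -m crank '[[[0,0,0,0,-1],[0,0,0,0,-1],[0,0,-25,0,-1],[0,0,-35,0,-1],[0,0,-40,0,-1],[0,0,-40,0,-1],[0,0,-40,0,-1],[0,0,-20,0,-1],[0,0,0,0,-1]]]'
python3 - <<'E'
from h import *
go(.60,.05,.25)
g=get_image("scene"); np.savez("scene.npz",**g)
import cv2
cv2.imwrite("pics/f5.png",cv2.resize(g["pixels"][120:240,400:560,::-1],None,fx=3,fy=3,interpolation=cv2.INTER_CUBIC))
E
```

```text
time: 13.73
position: [0.4236, 0.3073, 0.0504]
tool_rot: [-3.141, 0.05, -0.001]
ft_force: [-0.3, -1.2, -3.4]
grip_width: 0.308
grip_force: 39.9
time: 14.57
position: [0.4234, 0.3072, 0.05]
tool_rot: [3.141, -0.05, -0.0]
ft_force: [-0.6, 0.1, -0.0]
grip_width: 0.956
grip_force: 0.0
time: 15.32
position: [0.4256, 0.3094, 0.2554]
tool_rot: [-3.137, 0.05, -0.013]
ft_force: [1.1, 0.1, 0.1]
grip_width: 0.999
grip_force: 0.0
t 15.32 p [425.6 309.4 255.4] yaw -0.0317 tilt [0.008 0.004] F [1.1 0.1 0.1] w 0.999 gf 0.0 q [ 0.27  0.1  -1.    1.65  0.08  1.44 -2.34]
shift now [182.5 253.7   5.9] turn 0.0000 shift after turn [182.5 253.7   5.9]
```

View pics/f5.png

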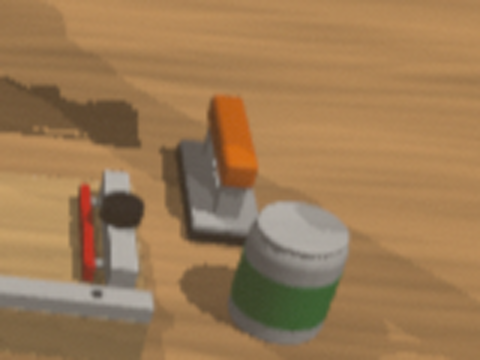

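The float stands flat at (220,190), clear of the tin. I now go to the tile.

```bash
python3 -m crank '[[[16,34,0,0,-1],[16,34,0,0,-1],[16,34,0,0,-1],[16,34,0,0,-1],[16,34,0,0,-1],[16,34,0,0,-1],[16,34,0,0,-1],[16,34,0,0,-1],[16,34,0,0,-1],[0,0,0,0,-1]]]' 15
python3 -m crank '[[[0,0,0,-0.12,-1],[0,0,0,-0.12,-1],[0,0,0,-0.12,-1],[0,0,0,-0.12,-1],[0,0,0,-0.12,-1],[0,0,0,-0.12,-1],[0,0,0,-0.12,-1],[0,0,0,-0.12,-1],[0,0,0,-0.12,-1],[0,0,0,-0.12,-1]]]'
python3 -m crank '[[[0,0,0,-0.12,-1],[0,0,0,-0.12,-1],[0,0,0,-0.12,-1],[0,0,0,-0.12,-1],[0,0,0,-0.12,-1],[0,0,0,-0.12,-1],[0,0,0,-0.12,-1],[0,0,0,-0.12,-1],[0,0,0,-0.12,-1],[0,0,0,-0.07,-1]]]'
python3 - <<'E'
from h import *
go(.4368,-.3692,.2,2.32)
def P(n,z,u,v): print(n,np.round(w("scene",u,v,z)*1e3,1))
# tile corners in first scene crop (lower panel: u=180+U*325/800, v=130+(V-335)*105/258)
np.savez("scene0.npz",**np.load("scene.npz"))
f=lambda U,V:(180+U*325/800,130+(V-335)*105/258)
P("hi far",.1156,*f(33,353)); P("lo corner",.0356,*f(181,400))
E
```

```text
time: 16.2
position: [0.5586, -0.0137, 0.2469]
tool_rot: [3.138, -0.069, -0.005]
ft_force: [-0.1, -1.4, -0.5]
grip_width: 1.0
grip_force: 0.0
time: 17.03
position: [0.5566, -0.0029, 0.2482]
tool_rot: [-2.614, -1.74, 0.004]
ft_force: [-0.2, 0.1, -0.4]
grip_width: 1.004
grip_force: 0.0
time: 17.87
position: [0.5566, -0.003, 0.2482]
tool_rot: [-1.247, -2.88, 0.001]
ft_force: [-0.7, 0.2, -0.4]
grip_width: 0.998
grip_force: 0.0
t 17.87 p [556.6  -3.  248.2] yaw 2.3243 tilt [-0.003  0.   ] F [-0.7  0.2 -0.4] w 0.998 gf 0.0 q [ 0.82  0.21 -0.98  1.58  0.17  1.45  0.58]
shift now [-185.2 -337.9   48.4] turn 0.0043 shift after turn [-186.7 -337.1   48.4]
hi far [ 471.2 -434.6  115.6]
lo corner [ 418.  -294.1   35.6]
```

```bash
python3 -m crank '[[[-17,-31,0,0,-1],[-17,-31,0,0,-1],[-17,-31,0,0,-1],[-17,-31,0,0,-1],[-17,-31,0,0,-1],[-17,-31,0,0,-1],[-17,-31,0,0,-1],[-17,-31,0,0,-1],[-17,-31,0,0,-1],[-17,-31,0,0,-1]]]'
python3 -m crank '[[[-15,-27,20,0,-1],[0,0,30,0,-1],[0,0,0,0,-1],[0,0,0,0,-1]]]'
python3 - <<'E'
from h import *
go(.4368,-.3692,.061,2.32)
import cv2
h=get_image("top"); np.savez("top.npz",**h); b=h["pixels"][200:300,370:490,::-1]
cv2.imwrite("pics/f6.png",cv2.resize(b,None,fx=6,fy=6,interpolation=cv2.INTER_CUBIC))
s=ctrl.get_state(); print(proj("top",s["position"]))
E
```

```text
time: 18.7
position: [0.4443, -0.3395, 0.2483]
tool_rot: [-1.256, -2.877, -0.001]
ft_force: [0.6, 0.7, -0.2]
grip_width: 0.998
grip_force: 0.0
time: 19.03
position: [0.435, -0.3662, 0.1975]
tool_rot: [-1.254, -2.875, -0.005]
ft_force: [0.5, 0.4, 1.0]
grip_width: 0.996
grip_force: 0.0
t 19.03 p [ 435.  -366.2  197.5] yaw 2.3187 tilt [-0.004  0.005] F [0.5 0.4 1. ] w 0.996 gf 0.0 q [ 1.29  0.22 -0.73  1.63  0.15  1.35  1.29]
shift now [ -4.3  -0.8 136.5] turn -0.0013 shift after turn [ -4.3  -0.8 136.5]
[432.67540705 245.61580919]
```

View pics/f6.png

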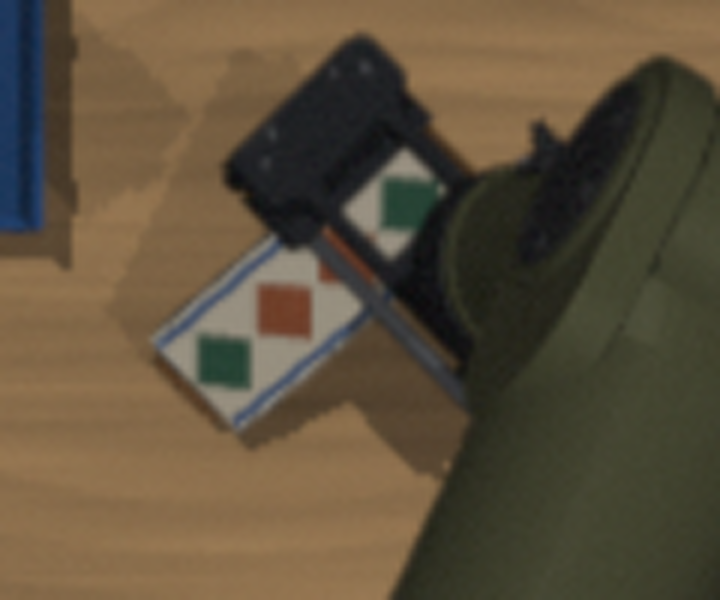

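The open fingers straddle the tile, which is seen between (235,430) and (430,160), with room on both sides. I lower, close and wait.

```bash
python3 -m crank '[[[-2,-0.5,30,0,-1],[-2,0,30,0,-1],[0,0,30,0,-1],[0,0,25,0,-1],[0,0,15,0,-1],[0,0,6,0,-1],[0,0,0,0,-1],[0,0,0,0,1],[0,0,0,0,1],[0,0,0,0,1]]]' 15
python3 -m crank '[[[0,0,0,0,1],[0,0,0,0,1],[0,0,0,0,1],[0,0,0,0,1],[0,0,0,0,1],[0,0,0,0,1]]]'
python3 -c "
from h import *
go(.4368,-.3692,.061,2.32)"
```

```text
time: 19.92
position: [0.4398, -0.3719, 0.066]
tool_rot: [1.255, 2.877, -0.002]
ft_force: [-0.0, -0.2, -0.3]
grip_width: 0.851
grip_force: 0.0
time: 20.42
position: [0.4386, -0.3712, 0.0641]
tool_rot: [-1.257, -2.879, 0.0]
ft_force: [0.2, 0.2, 0.2]
grip_width: 0.399
grip_force: 0.0
t 20.42 p [ 438.6 -371.2   64.1] yaw 2.3183 tilt [-0. -0.] F [0.2 0.2 0.2] w 0.399 gf 0.0 q [ 1.25  0.34 -0.7   1.78  0.25  1.11  1.22]
shift now [2.7 0.1 3.1] turn -0.0017 shift after turn [2.7 0.1 3.1]
```

```bash
python3 - <<'E'
from h import *
import cv2
g=get_image("scene"); np.savez("scene.npz",**g); a=g["pixels"][90:220,140:300,::-1]
h=get_image("top"); np.savez("top.npz",**h); b=h["pixels"][190:320,360:520,::-1]
cv2.imwrite("pics/f7.png",cv2.resize(np.hstack([a,b]),None,fx=2.5,fy=2.5,interpolation=cv2.INTER_CUBIC))
st()
for dy in (-.0435,.0435):
  s=ctrl.get_state();M=R.from_rotvec(s["tool_rot"]).as_matrix();print(proj("scene",s["position"]+M@[0,.5*dy,0]))
E
```

```text
t 20.52 p [ 438.6 -371.2   64.1] yaw 2.3183 tilt [-0.  0.] F [-0.4  0.6  0.2] w 0.311 gf 0.0 q [ 1.25  0.34 -0.7   1.78  0.24  1.11  1.22]
[220.18673298 146.23510632]
[226.69284163 152.92210315]
```

View pics/f7.png

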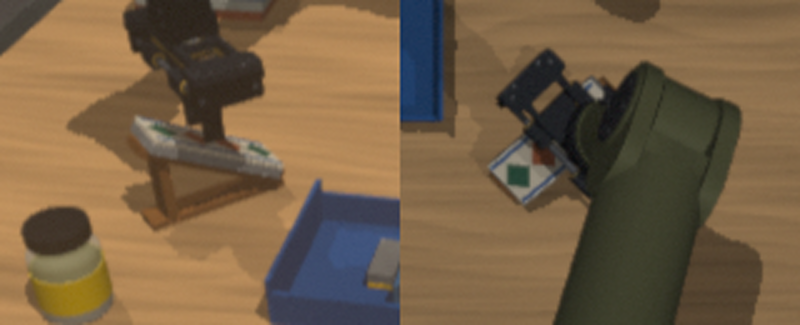

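The fingers look closed above the tile, not around it, with the finger ends near (215,140) in the left half. The tile has not moved. I have used up my pictures, so I check the finger ends numerically.

```bash
python3 - <<'E'
from h import *
p=np.load("scene.npz")["pixels"].astype(int)
print("     "+"".join(str(u%10) for u in range(190,258)))
for v in range(122,168):
    r=""
    for u in range(190,258):
        c=p[v,u]; m=c.max(); sat=m-c.min()
        r+= "#" if m<55 else ("." if sat<45 and m>120 else ("g" if c[1]>c[0] else ("r" if c[0]>1.6*c[2] and m>80 and sat>60 else "-")))
    print(v,r)
s=ctrl.get_state();M=R.from_rotvec(s["tool_rot"]).as_matrix()
for z in (0,-.01,-.02,-.03): print(z,[np.round(proj("scene",s["position"]+M@[0,d,z])).tolist() for d in(-.0285,-.0135,.0135,.0285)])
E
```

```text
01234567890123456789012345678901234567890123456789012345678901234567
122 rrrrrr------------##------##-#####-#-##############--#-rrrrrrrrrrrrr
123 rrrr---------------##--r--###----##################----rrrrrrrrrrrrr
124 rrr----------------##-r---#########################-----rrrrrrrrrrrr
125 r---------------------r---#########################-----rrrrrrrrrrrr
126 --------------------------############################--rrrrrrrrrrrr
127 --------------------------##########################---rrrrrrrrrrrrr
128 -------------------------########################------rrrrrrrrrrrrr
129 ------------------------#####---##############-----rrrrrrrrrrrrrrrrr
130 ------------------------#####----######-###-----rrrrrrrrrrrrrrrrrrrr
131 ----------------------r--#####--#-####-------rrrrrrrrrrrrrrrrrrrrrrr
132 ---------------------rr--#####-#######---rrrrrrrrrrrrrrrrrrrrrrrrrrr
133 ---------------------rr--#############-rrrrrrrrrrrrrrrrrrrrrrrrrrrrr
134 ---------------------rr--#-###########-rrrrrrrrrrrrrrrrrrrrrrrrrrrrr
135 ---------------------rrr---###########-rrrrrrrrrrrrrrrrrrrrrrrrrrrrr
136 -----
[... 1906 characters left out ...]
-----r--------------------------------------------rrrrr
163 rrrrrrrrr------------------------------------------------------rrrrr
164 rrrrrr---------------------------------------------------------rrrrr
165 rr----------------r------------------------------------------rrrrrrr
166 rr--------------------------------------------------------rrrrrrrrrr
167 rr----------------r---------------------------rrr----rrrrrrrrrrrrrrr
0 [[219.0, 145.0], [221.0, 147.0], [225.0, 152.0], [228.0, 154.0]]
-0.01 [[219.0, 142.0], [221.0, 144.0], [225.0, 148.0], [227.0, 151.0]]
-0.02 [[218.0, 139.0], [220.0, 141.0], [224.0, 145.0], [227.0, 148.0]]
-0.03 [[218.0, 136.0], [220.0, 138.0], [224.0, 142.0], [226.0, 144.0]]
```

The finger ends project about 20 mm above the reported TCP. I check this by touch, closing the fingers and lowering gently onto the tile.

```bash
python3 -m crank '[[[0,0,0,0,1],[0,0,0,0,1],[0,0,0,0,1],[0,0,0,0,1],[0,0,0,0,1]]]' | egrep 'pos|for|wid'
python3 -m crank '[[[0,0,2,0,1],[0,0,2,0,1],[0,0,0,0,1]]]'| egrep 'pos|for|wid'
python3 -m crank '[[[0,0,2,0,1],[0,0,1,0,1],[0,0,0,0,1]]]'| egrep 'pos|for|wid'
python3 -m crank '[[[0,0,2,0,1],[0,0,1,0,1],[0,0,0,0,1]]]'| egrep 'pos|for|wid'
```

```text
position: [0.4386, -0.3713, 0.0641]
ft_force: [0.0, -0.3, -0.5]
grip_width: 0.017
grip_force: 0.0
position: [0.4384, -0.3711, 0.0597]
ft_force: [-0.3, -0.2, 0.0]
grip_width: 0.008
grip_force: 0.2
position: [0.4387, -0.3714, 0.0589]
ft_force: [-4.0, 2.0, 11.0]
grip_width: 0.004
grip_force: 6.1
position: [0.4389, -0.3716, 0.0585]
ft_force: [-8.5, 5.4, 26.8]
grip_width: 0.005
grip_force: 14.4
```

```bash
python3 -m crank '[[[0,0,-20,0,1],[0,0,-20,0,-1],[0,0,0,0,-1],[0,0,0,0,-1],[0,0,0,0,-1],[0,0,0,0,-1],[0,0,0,0,-1],[0,0,0,0,-1],[0,0,0,0,-1],[0,0,0,0,-1]]]' 15 | egrep 'pos|for|wid'
python3 -m crank '[[[0,0,0,0,-1],[0,0,0,0,-1],[0,0,0,0,-1],[0,0,0,0,-1],[0,0,10,0,-1],[0,0,10,0,-1],[0,0,10,0,-1],[0,0,5,0,-1],[0,0,0,0,-1]]]'| egrep 'pos|for|wid'
python3 -c "
from h import *
go(.4375,-.370,.040,2.32)"
```

```text
position: [0.4385, -0.3711, 0.0938]
ft_force: [-0.0, -0.3, -0.2]
grip_width: 0.598
grip_force: 0.0
position: [0.4374, -0.3702, 0.0568]
ft_force: [-0.2, -0.5, 0.4]
grip_width: 0.995
grip_force: 0.0
t 23.27 p [ 437.4 -370.2   56.8] yaw 2.3185 tilt [-0.003  0.003] F [-0.2 -0.5  0.4] w 0.995 gf 0.0 q [ 1.25  0.35 -0.7   1.79  0.25  1.1   1.21]
shift now [-0.   0.2 16.8] turn -0.0015 shift after turn [-0.   0.2 16.8]
```

```bash
python3 -m crank '[[[0,0,6,0,-1],[0,0,6,0,-1],[0,0,5,0,-1],[0,0,0,0,-1],[0,0,0,0,1],[0,0,0,0,1],[0,0,0,0,1],[0,0,0,0,1],[0,0,0,0,1],[0,0,0,0,1]]]' 20 | egrep 'pos|for|wid'
python3 -m crank '[[[0,0,0,0,1],[0,0,0,0,1],[0,0,0,0,1]]]'| egrep 'pos|for|wid'
```

```text
position: [0.4392, -0.3712, 0.0425]
ft_force: [0.5, -0.1, 0.8]
grip_width: 0.69
grip_force: 20.0
position: [0.4392, -0.3712, 0.0425]
ft_force: [1.9, 1.6, 1.8]
grip_width: 0.688
grip_force: 20.0
```

The grip is on the tile at 60 mm wide. I lift it and check the pitch.

```bash
python3 -m crank '[[[0,0,-8,0,1],[0,0,-15,0,1],[0,0,-25,0,1],[0,0,-30,0,1],[0,0,-30,0,1],[0,0,-20,0,1],[0,0,0,0,1],[0,0,0,0,1]]]'| egrep 'pos|for|wid'
python3 - <<'E'
from h import *
O=np.array([.5602,.0415]);th=-.027
def J(x,y): return O+x*np.array([np.cos(th),np.sin(th)])+y*np.array([-np.sin(th),np.cos(th)])
go(*J(0.005,-.0),.17,np.pi/2+th)
for n in("scene","top"): np.savez(n+".npz",**get_image(n))
p=np.load("scene.npz")["pixels"].astype(int)
s=ctrl.get_state(); c=proj("scene",s["position"]); print(c); c=c.astype(int)
for v in range(c[1]-35,c[1]+30):
    r=""
    for u in range(c[0]-42,c[0]+42):
        q=p[v,u]; m=q.max(); sat=m-q.min()
        r+= "#" if m<55 else ("." if sat<45 and m>120 else ("g" if q[1]>q[0] else ("r" if q[0]>1.6*q[2] and m>80 and sat>60 else "-")))
    print(v,r)
print(c[0]-42)
E
```

```text
position: [0.4382, -0.3715, 0.1703]
ft_force: [-0.5, 0.2, -5.5]
grip_width: 0.687
grip_force: 20.0
t 25.02 p [ 438.2 -371.5  170.3] yaw 2.3179 tilt [-0.    -0.001] F [-0.5  0.2 -5.5] w 0.687 gf 20.0 q [ 1.28  0.24 -0.73  1.66  0.17  1.3   1.27]
shift now [ 2.166e+02  3.737e+02 -1.000e-01] turn 0.7741 shift after turn [ 4.161e+02  1.158e+02 -1.000e-01]
[217.96642545 114.9322201 ]
79 --rrrrrrrrrrrrrr.---------##-########################################g----gg-#------
80 -rrrrrrrrrrrrrrr-----------######################################-gg#----g--#-------
81 rrrrrrrrrrrrrrrr-.---------######################################--------gg#--------
82 rrrrrrrrrrrrrrrrr..--------##################################-##--------gg-#--------
83 rrrrrrrrrrrrrrrrrr---------####--############################--#-------gg-----------
84 rrrrrrrrrrrrrrrrrrr--ggggg#####---###########################--#------g--#----------
85 rrrrrrrrrrrrrrrrrrr.-ggggg-####---###############################-------------------
86 rrrrrrrrrrrrrrrrrrr--gggggg-###---###############################----g--#-----------
87 rrrrrrrrrrr
[... 4349 characters left out ...]
---------------rrrrrrrrrrrrrrrrrrrrrrrrrrrrrrrrrrrrrrrrrrrrrrrrrrrrrrrrrr
137 ---------------------------rrrrrrrrrrrrrrrrrrrrrrrrrrrrrrrrrrrrrrrrrrrrrrrrrrrrrrrrr
138 ----------------------------rrrrrrrrrrrrrrrrrrrrrrrrrrrrrrrrrrrrrrrrrrrrrrrrrrrrrrrr
139 -----------------------------rrrrrrrrrrrrrrrrrrrrrrrrrrrrrrrrrrrrrrrrrrrrrrrrrrrrrrr
140 ------------------------------rrrrrrrrrrrrrrrrrrrrrrrrrrrrrrrrrrrrrrrrrrrrrrrrrrrrrr
141 --------------------------------rrrrrrrrrrrrrrrrrrrrrrrrrrrrrrrrrrrrrrrrrrrrrrrrrrrr
142 --------------------------------rrrrrrrrrrrrrrrrrrrrrrrrrrrrrrrrrrrrrrrrrrrrrrrrrrrr
143 rr---------------rr-------------rrrrrrrrrrrrrrrrrrrrrrrrrrrrrrrrrrrrrrrrrrrrrrrrrrrr
175
```

```bash
python3 -m crank '[[[0,0,0,0.05,1],[0,0,0,0.1,1],[0,0,0,0.12,1],[0,0,0,0.12,1],[0,0,0,0.12,1],[0,0,0,0.12,1],[0,0,0,0.1,1],[0,0,0,0.044,1],[0,0,0,0,1],[0,0,0,0,1]]]'| egrep 'pos|for|wid'
python3 -m crank '[[[10,3,0,0,1],[25,6,0,0,1],[33,9,0,0,1],[33,9,0,0,1],[33,9,0,0,1],[33,9,0,0,1],[33,9,0,0,1],[33,9,0,0,1],[33,9,0,0,1],[33,9,0,0,1]]]'| egrep 'pos|for|wid'
python3 -m crank '[[[33,9,0,0,1],[33,9,0,0,1],[33,9,0,0,1],[20,6,0,0,1],[10,2,0,0,1],[0,0,0,0,1],[0,0,0,0,1],[0,0,0,0,1]]]'| egrep 'pos|for|wid'
python3 - <<'E'
from h import *
O=np.array([.5602,.0415]);th=-.027
def J(x,y): return O+x*np.array([np.cos(th),np.sin(th)])+y*np.array([-np.sin(th),np.cos(th)])
go(*J(0.005,.01),.08,np.pi/2+th)
E
```

```text
position: [0.4376, -0.3705, 0.1681]
ft_force: [0.8, 0.1, -3.7]
grip_width: 0.689
grip_force: 20.0
position: [0.5272, -0.0719, 0.1699]
ft_force: [0.2, -0.2, -4.3]
grip_width: 0.688
grip_force: 20.0
position: [0.5655, 0.0512, 0.1696]
ft_force: [0.1, -0.7, -3.6]
grip_width: 0.686
grip_force: 20.0
t 27.45 p [565.5  51.2 169.6] yaw 1.5421 tilt [-0.001 -0.002] F [ 0.1 -0.7 -3.6] w 0.686 gf 20.0 q [ 0.64  0.27 -0.91  1.67  0.22  1.31 -0.34]
shift now [ 0.3  0.  89.6] turn -0.0017 shift after turn [ 0.3  0.  89.6]
```

```bash
python3 -m crank '[[[0,0,20,0,1],[0,0,20,0,1],[0,0,20,0,1],[0,0,15,0,1],[0,0,5,0,1],[0,0,0,0,1]]]' 12| egrep 'pos|for|wid'
python3 -m crank '[[[0,0,2,0,1],[0,0,2,0,1],[0,0,2,0,1],[0,0,2,0,1],[0,0,0,0,1]]]'| egrep 'pos|for|wid'
python3 -m crank '[[[0,0,2,0,1],[0,0,2,0,1],[0,0,2,0,1],[0,0,0,0,1]]]'| egrep 'pos|for|wid'
```

```text
position: [0.5647, 0.0512, 0.0886]
ft_force: [0.1, 0.5, -4.7]
grip_width: 0.686
grip_force: 12.0
position: [0.5659, 0.0535, 0.0821]
ft_force: [-0.9, 0.3, -3.2]
grip_width: 0.687
grip_force: 12.0
position: [0.5655, 0.0535, 0.0755]
ft_force: [0.1, 0.5, -3.8]
grip_width: 0.687
grip_force: 12.0
```

```bash
for i in 1; do python3 -m crank '[[[0,0,2,0,1],[0,0,2,0,1],[0,0,0,0,1]]]'| egrep 'pos|for'
python3 -m crank '[[[0,0,2,0,1],[0,0,2,0,1],[0,0,0,0,1]]]'| egrep 'pos|for'
python3 -m crank '[[[0,0,2,0,1],[0,0,2,0,1],[0,0,0,0,1]]]'| egrep 'pos|for'; done
```

```text
position: [0.5656, 0.0535, 0.0716]
ft_force: [-0.7, 0.2, -3.9]
grip_force: 12.0
position: [0.5656, 0.0535, 0.0676]
ft_force: [0.4, -0.6, -3.5]
grip_force: 12.0
position: [0.5663, 0.053, 0.0641]
ft_force: [0.6, -1.2, -1.4]
grip_force: 12.0
```

```bash
python3 -m crank '[[[0,0,2,0,1],[0,0,2,0,1],[0,0,0,0,1]]]'| egrep 'pos|ft'
python3 -m crank '[[[0,0,2,0,1],[0,0,2,0,1],[0,0,2,0,1],[0,0,0,0,1]]]'| egrep 'pos|ft'
python3 -m crank '[[[0,0,2,0,1],[0,0,2,0,1],[0,0,2,0,1],[0,0,0,0,1]]]'| egrep 'pos|ft'
```

```text
position: [0.566, 0.0535, 0.0598]
ft_force: [0.1, -1.0, -2.5]
position: [0.5656, 0.0537, 0.0535]
ft_force: [-0.5, -1.1, -1.7]
position: [0.5656, 0.0537, 0.0475]
ft_force: [-0.0, -0.5, -2.9]
```

Pivoting works with little force, so I carry on.

```bash
python3 -m crank '[[[0,0,2,0,1],[0,0,2,0,1],[0,0,2,0,1],[0,0,0,0,1]]]'| egrep 'pos|ft'
python3 -m crank '[[[0,0,2,0,1],[0,0,2,0,1],[0,0,0,0,1]]]'| egrep 'pos|ft'
python3 -m crank '[[[0,0,1,0,1],[0,0,1,0,1],[0,0,0,0,1]]]'| egrep 'pos|ft'
python3 -m crank '[[[0,0,1,0,1],[0,0,1,0,1],[0,0,0,0,1]]]'| egrep 'pos|ft'
```

```text
position: [0.5657, 0.0536, 0.0416]
ft_force: [-0.4, -0.8, -2.1]
position: [0.5658, 0.0536, 0.0376]
ft_force: [0.9, -0.6, -2.3]
position: [0.5659, 0.0535, 0.0359]
ft_force: [-0.8, -1.1, -3.2]
position: [0.5659, 0.0536, 0.0339]
ft_force: [-0.5, -0.6, -2.5]
```

```bash
python3 -m crank '[[[0,0,1,0,1],[0,0,1,0,1],[0,0,0,0,1]]]'| egrep 'pos|ft'
python3 -m crank '[[[0,0,1,0,1],[0,0,0,0,1]]]'| egrep 'pos|ft'
python3 -m crank '[[[0,0,1,0,1],[0,0,0,0,1]]]'| egrep 'pos|ft'
python3 -m crank '[[[0,0,1,0,1],[0,0,0,0,1]]]'| egrep 'pos|ft'
```

```text
position: [0.5659, 0.0535, 0.0319]
ft_force: [0.3, -0.5, -2.7]
position: [0.5659, 0.0536, 0.0309]
ft_force: [0.8, -0.5, -2.0]
position: [0.5659, 0.0536, 0.0299]
ft_force: [-0.1, 0.9, -2.5]
position: [0.5659, 0.0536, 0.0289]
ft_force: [-0.2, -0.8, -2.6]
```

```bash
python3 -m crank '[[[0,0,1,0,1],[0,0,0,0,1]]]'| egrep 'pos|ft'
python3 -m crank '[[[0,0,1,0,1],[0,0,0,0,1]]]'| egrep 'pos|ft'
python3 - <<'E'
from h import *
for n in("scene","top"): np.savez(n+".npz",**get_image(n))
O=np.array([.5602,.0415]);th=-.027
def J(x,y,z): return np.r_[O+x*np.array([np.cos(th),np.sin(th)])+y*np.array([-np.sin(th),np.cos(th)]),z]
p=np.load("scene.npz")["pixels"].astype(int)
print("pred top corners flat",[np.round(proj("scene",J(x,y,.063)),1).tolist() for x in(-.025,.035) for y in(-.07,.09)])
c=proj("scene",J(.005,.01,.06)).astype(int)
for v in range(c[1]-26,c[1]+26):
    r=""
    for u in range(c[0]-50,c[0]+46):
        q=p[v,u]; m=q.max(); sat=m-q.min()
        r+= "#" if m<55 else ("." if sat<45 and m>120 else ("g" if q[1]>q[0] else ("r" if q[0]>1.6*q[2] and m>80 and sat>60 else "-")))
    print(v,r)
print(c[0]-50)
E
```

```text
position: [0.5659, 0.0536, 0.0279]
ft_force: [0.2, -1.8, -2.5]
position: [0.5659, 0.0536, 0.0276]
ft_force: [-2.2, -1.3, 3.1]
pred top corners flat [[343.6, 179.3], [408.8, 185.6], [340.5, 193.6], [408.7, 200.5]]
164 -rrrrrrrrrrrrrrrrrrrrrrrrrrrrrrrrrrrrrrr-------rrr----------rr--------rrrrrrrrrrrrrrrrrrrrrrrrrr
165 --rrrrrrrrrrrrrrrrrrrrrrrrrrrrrrrrrrrrrr------rrrr--##------rrr-------rrrrrrrrrrrrrrrrrrrrrrrrrr
166 ---rrrrrrrrrrrrrrrrrrrrrrrrrrrrrrrrrrrrr------rrrr--#####---rrr-------rrrrrrrrrrrrrrrrrrrrrrrrrr
167 ----rrrrrrrrrrrrrrrrrrrrrrrrrrrrrrrrrrrr------rrrr--######-rrrr-------rrrrrrrrrrrrrrrrrrrrrrrrrr
168 -----rrrrrrrrrrrrrrrrrrrrrrrrrrrrrrrrr--------rrrr--#-###--rrrr-------rrrrrrrrrrrrrrrrrrrrrrrrrr
169 ------rrrrrrrrrrrrrrrrrrrrrrrrrrrrrrr-----------------------rrr------rrrrrrrrrrrrrrrrrrrrrrrrrrr
170 -------rrrrrrrrrrrrrrrrrrrrrrrrrrrrrr--------------------------------rrrrrrrrrrrrrrrrrrrrrrrrrrr
171 --------rrrrrrrrrrrrrrrrrrrrrrrrrrrr------------------------------------rrrrrrrrrrrrrrrrrrrrrrrr
172 --------------rrrrrrrrrrrrrrrrrrrrrr------------------------------------rrr
[... 3668 characters left out ...]
..................................................----rrrrrrrrrrrrrrrrrrrrrrrrrrrrrrrrrrrr
210 ..................................................................---rrrrrrrrrrrrrrrrrrrrrrrrrrr
211 .....................................................---...................----rrrrrrrrrrrrrrrrr
212 ....................................................----...........................----rrrrrrrrr
213 ............................................................................................----
214 ................................................................................................
215 -------.....-...................................................................................
324
```

The tile lies flat: its corners match the predicted pixels. I let go and rise.

```bash
python3 -m crank '[[[0,0,-0.5,0,1],[0,0,0,0,-0.7],[0,0,0,0,-0.7],[0,0,0,0,-0.7],[0,0,0,0,-0.7],[0,0,0,0,-0.7],[0,0,0,0,-0.7],[0,0,0,0,-0.7]]]'| egrep 'pos|ft|wid'
python3 -m crank '[[[0,0,-10,0,-0.7],[0,0,-20,0,-0.7],[0,0,-25,0,1],[0,0,-25,0,1],[0,0,0,0,1],[0,0,0,0,1],[0,0,0,0,1],[0,0,0,0,1],[0,0,0,0,1],[0,0,0,0,1]]]'| egrep 'pos|ft|wid'
python3 - <<'E'
from h import *
O=np.array([.5602,.0415]);th=-.027
def J(x,y): return O+x*np.array([np.cos(th),np.sin(th)])+y*np.array([-np.sin(th),np.cos(th)])
go(*J(-.055,.005),.105,np.pi/2+th)
np.savez("scene.npz",**get_image("scene")); np.savez("top.npz",**get_image("top"))
E
```

```text
position: [0.566, 0.0536, 0.0276]
ft_force: [0.3, 0.6, -0.7]
grip_width: 0.849
position: [0.5652, 0.0535, 0.1067]
ft_force: [-0.4, 0.2, 0.6]
grip_width: 0.328
t 34.13 p [565.2  53.5 106.7] yaw 1.5444 tilt [-0.002  0.   ] F [-0.4  0.2  0.6] w 0.328 gf 0.0 q [ 0.62  0.33 -0.89  1.75  0.27  1.2  -0.38]
shift now [ -7.1 -59.7   1.8] turn 0.0006 shift after turn [ -7.1 -59.7   1.8]
```

```bash
python3 -m crank '[[[0,-20,0,0,1],[0,-20,0,0,1],[0,-20,0,0,1],[0,-10,0,0,1],[0,0,25,0,1],[0,0,25,0,1],[0,0,18,0,1],[0,0,7,0,1],[0,0,0,0,1],[0,0,0,0,1]]]' 20| egrep 'pos|ft|wid'
python3 -m crank '[[[0,4,0,0,1],[0,4,0,0,1],[0,4,0,0,1],[0,4,0,0,1],[0,4,0,0,1],[0,2,0,0,1],[0,2,0,0,1],[0,2,0,0,1],[0,2,0,0,1],[0,2,0,0,1]]]'| egrep 'pos|ft|wid'
python3 -m crank '[[[0,3,0,0,1],[0,3,0,0,1],[0,3,0,0,1],[0,3,0,0,1],[0,0,0,0,1]]]'| egrep 'pos|ft|wid'
```

```text
position: [0.4962, 0.0558, 0.0329]
ft_force: [0.4, 0.8, 0.4]
grip_width: 0.006
position: [0.526, 0.0546, 0.0325]
ft_force: [-0.3, -0.3, -0.5]
grip_width: 0.005
position: [0.5386, 0.0543, 0.0324]
ft_force: [-0.1, 0.1, -1.2]
grip_width: 0.004
```

No push force yet. I check by mapping the tile in the top image.

```bash
cat >> h.py <<'E'
O=np.array([.5602,.0415]);th=-.027
def J(x,y,z=None):
    q=O+x*np.array([np.cos(th),np.sin(th)])+y*np.array([-np.sin(th),np.cos(th)])
    return q if z is None else np.r_[q,z]
def jmap(n,z=.063,new=True,st=4):
    if new: np.savez(n+".npz",**get_image(n))
    p=np.load(n+".npz")["pixels"].astype(int)
    print("cols: y from 150 down to -130; rows x")
    for x in range(92,-96,-st):
        r=""
        for y in range(150,-132,-st):
            u,v=np.round(proj(n,J(x/1e3,y/1e3,z))).astype(int); q=p[v,u]; m=q.max(); sat=m-q.min()
            r+="#" if m<55 else "b" if q[2]>q[0]+15 else ("." if sat<45 and m>110 else ("g" if q[1]>q[0]+5 else ("R" if q[0]>2.2*q[1] else "-")))
        print("%4d"%x,r)
E
python3 -c "
from h import *
jmap('scene')"
```

```text
cols: y from 150 down to -130; rows x
  92 .......................................................................
  88 ..--............................-.............................-........
  84 ................................-......................................
  80 .......................................................................
  76 .--.-.---------------.----.----------.----------.---------------------.
  72 ----------------.----.----.-----.----..----.----..---------------------
  68 ---RR--------------------.---..----..--...---...--....-----------------
  64 ---RR------------------------------------------------------------------
  60 ---RR-------------------------..----....--...--..-.--.-----------------
  56 ---RR---------........................................-----------------
  52 --.RR---------........................................-----------------
  48 --.RR---------........................................-----------------
  44 ---RR---------...................-.----...---.-----....----------------
  40 ---RR---------...................----..-..............--
[... 1856 characters left out ...]
-------
 -60 --------------------------##---###---##-#------------------------------
 -64 ----------------------------#---###--##-##--#--------------------------
 -68 ---------------------------#---#--##-----------------------------------
 -72 -----------------------------------------------------------------------
 -76 -----------------------------------------------------------------------
 -80 -----------------------------------------------------------------------
 -84 -----------------------------------------------------------------------
 -88 -----------------------------------------------------------------------
 -92 -----------------------------------------------------------------------
```

The map shows the tile at x -13..46, y -66..94, square to the jig and being pushed. The pad face is near y=131.

```bash
python3 -m crank '[[[0,3,0,0,1],[0,3,0,0,1],[0,3,0,0,1],[0,3,0,0,1],[0,3,0,0,1],[0,2,0,0,1],[0,2,0,0,1],[0,0,0,0,1]]]'| egrep 'pos|ft'
python3 -m crank '[[[0,1,0,0,1],[0,1,0,0,1],[0,0,0,0,1]]]'| egrep 'pos|ft'
python3 -m crank '[[[0,1,0,0,1],[0,1,0,0,1],[0,0,0,0,1]]]'| egrep 'pos|ft'
```

```text
position: [0.5576, 0.0538, 0.0326]
ft_force: [-0.5, 0.2, -1.4]
position: [0.5591, 0.0538, 0.0326]
ft_force: [-1.4, 0.3, -0.3]
position: [0.5612, 0.0537, 0.0326]
ft_force: [-1.4, 0.0, -0.0]
```

```bash
python3 -m crank '[[[0,1,0,0,1],[0,1,0,0,1],[0,0,0,0,1]]]'| egrep 'pos|ft'
python3 -m crank '[[[0,1,0,0,1],[0,1,0,0,1],[0,0,0,0,1]]]'| egrep 'pos|ft'
python3 -m crank '[[[0,1,0,0,1],[0,0,0,0,1]]]'| egrep 'pos|ft'
```

```text
position: [0.563, 0.0537, 0.0326]
ft_force: [-2.8, 0.2, -0.6]
position: [0.563, 0.0537, 0.0325]
ft_force: [-7.2, 0.1, 4.8]
position: [0.563, 0.0538, 0.0324]
ft_force: [-9.4, 0.5, 7.5]
```

Fence contact is at about 9 N. Next I push from the tile's -y end.

```bash
python3 -m crank '[[[0,-8,0,0,1],[0,-8,0,0,1],[0,0,-20,0,1],[0,0,-30,0,1],[-25,10,-10,0,1],[-30,15,0,0,1],[-30,15,0,0,1],[-18,11,0,0,1],[0,0,0,0,1],[0,0,0,0,1]]]'| egrep 'pos|ft'
python3 - <<'E'
from h import *
go(*J(.037,-.091),.0325,np.pi/2+th)
jmap('scene')
E
```

```text
position: [0.5988, -0.0519, 0.0926]
ft_force: [0.1, 0.6, 1.2]
t 39.03 p [598.8 -51.9  92.6] yaw 1.5411 tilt [0.001 0.   ] F [0.1 0.6 1.2] w 0.005 gf 0.0 q [ 0.72  0.41 -0.83  1.68  0.32  1.19 -0.22]
shift now [ 1.3 -4.2 60.1] turn -0.0027 shift after turn [ 1.4 -4.2 60.1]
cols: y from 150 down to -130; rows x
  92 .......................................................................
  88 ..--............................-.............................-........
  84 ................................-......................................
  80 ......................................................................-
  76 ....-.---------.......................................--------------..-
  72 ---------------.......................................-----------------
  68 ---RR----------.......................................-----------------
  64 ---RR----------................-....-.................-----------------
  60 ---RR-----------...g.-...---------------...-.......-..-----------------
  56 ---RR----------....g-....------------------.--..gg.-..-----------------
  52 --.RR---------
[... 2129 characters left out ...]
---#---
 -60 ----------------------------------------------------------------####--#
 -64 -----------------------------------------------------------------#-####
 -68 -------------------------------------------------------------#----##--#
 -72 ----------------------------------------------------------------#---###
 -76 ----------------------------------------------------------------##-----
 -80 ------------------------------------------------------------------#---#
 -84 --------------------------------------------------------------#--#-----
 -88 --------------------------------------------------------------#--#-###-
 -92 --------------------------------------------------------------------##-
```

```bash
python3 -m crank '[[[0,-3,20,0,1],[0,0,25,0,1],[0,0,15,0,1],[0,0,0,0,1],[4,0,0,0,1],[4,0,0,0,1],[3,0,0,0,1],[3,0,0,0,1],[3,0,0,0,1],[3,0,0,0,1]]]'| egrep 'pos|ft'
python3 -m crank '[[[3,0,0,0,1],[3,0,0,0,1],[3,0,0,0,1],[3,0,0,0,1],[3,0,0,0,1],[3,0,0,0,1],[3,0,0,0,1],[0,0,0,0,1]]]'| egrep 'pos|ft'
```

```text
position: [0.5966, -0.032, 0.0337]
ft_force: [-0.1, -4.4, 2.5]
position: [0.5962, -0.0079, 0.0325]
ft_force: [-0.9, -2.1, 1.9]
```

```bash
python3 -m crank '[[[2,0,0,0,1],[2,0,0,0,1],[2,0,0,0,1],[0,0,0,0,1]]]'| egrep 'pos|ft'
python3 -m crank '[[[1,0,0,0,1],[1,0,0,0,1],[1,0,0,0,1],[0,0,0,0,1]]]'| egrep 'pos|ft'
```

```text
position: [0.5963, -0.0024, 0.0325]
ft_force: [-0.4, -3.2, 2.3]
position: [0.5964, 0.0002, 0.0325]
ft_force: [0.7, -1.5, 0.6]
```

```bash
python3 -m crank '[[[1,0,0,0,1],[1,0,0,0,1],[1,0,0,0,1],[0,0,0,0,1]]]'| egrep 'pos|ft'
python3 -m crank '[[[1,0,0,0,1],[1,0,0,0,1],[1,0,0,0,1],[0,0,0,0,1]]]'| egrep 'pos|ft'
python3 -m crank '[[[1,0,0,0,1],[1,0,0,0,1],[0,0,0,0,1]]]'| egrep 'pos|ft'
python3 -m crank '[[[1,0,0,0,1],[1,0,0,0,1],[0,0,0,0,1]]]'| egrep 'pos|ft'
```

```text
position: [0.5965, 0.0032, 0.0325]
ft_force: [-0.1, -1.9, 1.2]
position: [0.5966, 0.0061, 0.0325]
ft_force: [-0.6, -2.2, 0.8]
position: [0.5967, 0.0081, 0.0325]
ft_force: [-0.3, -2.8, 0.4]
position: [0.5967, 0.0101, 0.0325]
ft_force: [0.6, -2.8, 0.4]
```

```bash
python3 -m crank '[[[1,0,0,0,1],[1,0,0,0,1],[0,0,0,0,1]]]'| egrep 'pos|ft'
python3 -m crank '[[[1,0,0,0,1],[0,0,0,0,1]]]'| egrep 'pos|ft'
python3 -m crank '[[[1,0,0,0,1],[0,0,0,0,1]]]'| egrep 'pos|ft'
python3 -m crank '[[[1,0,0,0,1],[0,0,0,0,1]]]'| egrep 'pos|ft'
python3 -c "
from h import *
jmap('scene')" | head -24
```

```text
position: [0.5968, 0.0121, 0.0326]
ft_force: [-0.1, -3.3, 0.7]
position: [0.5968, 0.0129, 0.0325]
ft_force: [0.6, -2.9, -0.1]
position: [0.5969, 0.0132, 0.0326]
ft_force: [1.0, -4.4, 0.9]
position: [0.5969, 0.0135, 0.0325]
ft_force: [-0.7, -5.3, 1.7]
cols: y from 150 down to -130; rows x
  92 .............................................-...............--........
  88 ..--............................-............-...............---.......
  84 ................................-............-...............---.......
  80 .................................................-.....-...............
  76 .-.........................................---..---.-------.----------.
  72 --........................................-----------------------------
  68 --........................................-----------------------------
  64 --........................................-----------------------------
  60 --.............---.-.....---..............-----------------------------
  56 -R.....-......------....------...-..gg....-----------------------------
  52 RR-...ggg....---------.---------...g
[... 259 characters left out ...]
-------
  36 RR-..gggg...---------..--------....g#-###########-#-##-----------------
  32 RR-..ggg...-.--------..--------....--###################---------------
  28 -R.-..........-----.....----...-...---##################---------------
  24 -R-.............-.........--........---##############------------------
  20 -R..................................---###############--#------------.-
  16 -R...--.............................#--###############--#--------------
  12 .R-..----------------.-----.-----.--##-##################--------------
   8 -R----------------------------------#####################--------------
   4 -R----------------------------------#######-#############--------------
```

The pad has bottomed: travel stopped and the force is rising. I back off, rise and measure.

```bash
python3 -m crank '[[[1,0,0,0,1],[0,0,0,0,1],[0,0,0,0,1]]]'| egrep 'pos|ft'
python3 -m crank '[[[-3,0,0,0,1],[-6,0,0,0,1],[-8,0,0,0,1],[0,0,-20,0,1],[0,0,-30,0,1],[-30,-20,-20,0,1],[-30,-30,0,0,1],[0,-30,0,0,1],[0,0,0,0,1]]]'| egrep 'pos|ft'
python3 - <<'E'
from h import *
np.savez("scene.npz",**get_image("scene"))
p=np.load("scene.npz")["pixels"].astype(float)
import cv2
g=lambda x,y,z:cv2.getRectSubPix(p.astype(np.float32),(1,1),tuple(float(a) for a in proj("scene",J(x/1e3,y/1e3,z))))[0,0]
print("far side profile, x 24..0 at several y (deck/tile edge), sat value")
for y in(130,110,90,70,50,30,10,0,-10):
    print(y,[int(a.max()-a.min()) for a in (g(x,y,.063) for x in range(24,0,-2))])
print("end profiles: y 160..120 step 2 at x=-30 (pad), x=30"); 
for x in(-40,-20,0,25,35,45): print(x,[int(a[0]-a[1]) for a in (g(x,y,.060) for y in range(160,118,-2))])
print("-y end"); 
for x in(20,40,60): print(x,[int(a.max()-a.min()) for a in (g(x,y,.063) for y in range(0,-40,-2))])
print("fence gap rows x 80..56")
for y in(120,80,40,0): print(y,[int(a.mean()) for a in (g(x,y,.063) for x in range(86,54,-2))])
E
```

```text
position: [0.597, 0.0136, 0.0326]
ft_force: [0.1, -6.0, 0.4]
position: [0.5097, -0.0604, 0.1015]
ft_force: [0.7, 0.9, -1.3]
far side profile, x 24..0 at several y (deck/tile edge), sat value
130 [29, 19, 4, 4, 3, 12, 27, 38, 42, 46, 49, 54]
110 [33, 22, 14, 7, 26, 46, 60, 73, 75, 77, 77, 77]
90 [36, 26, 17, 10, 21, 40, 55, 70, 75, 77, 77, 77]
70 [37, 28, 20, 15, 20, 38, 54, 66, 74, 75, 76, 76]
50 [42, 29, 17, 19, 24, 48, 70, 78, 86, 86, 86, 86]
30 [33, 22, 11, 17, 28, 48, 70, 79, 84, 86, 86, 85]
10 [32, 25, 12, 10, 18, 33, 57, 73, 80, 85, 85, 85]
0 [35, 26, 20, 18, 22, 41, 57, 66, 73, 74, 74, 74]
-10 [34, 26, 13, 4, 18, 33, 52, 70, 72, 73, 73, 73]
end profiles: y 160..120 step 2 at x=-30 (pad), x=30
-40 [11, 11, 10, 13, 28, 60, 91, 105, 84, 38, 20, 20, 25, 29, 33, 33, 33, 33, 33, 33, 33]
-20 [11, 11, 11, 11, 12, 17, 31, 49, 45, 36, 26, 19, 19, 21, 25, 28, 31, 33, 33, 33, 33]
0 [6, 6, 6, 8, 18, 45, 54, 54, 47, 35, 28, 20, 20, 18, 19, 23, 28, 31, 31, 32, 33]
25 [5, 4, 4, 9, 37, 83, 121, 117, 66, 28, 18, 17, 17, 17, 15, 10, 5, 0, -1, 0, 4]
35 [4, 4, 4, 9, 32, 92, 133, 121, 63, 25, 11, 5, -2, -7, -11, -14, -14, -15, -15, -15, -15]
45 [6, 5, 5, 6, 19, 66, 91, 106, 69, 27, 13, 7, 0, -6, -13, -15, -14, -15, -15, -14, -14]
-y end
20 [20, 19, 16, 12, 13, 13, 16, 25, 43, 68, 78, 79, 79, 78, 78, 79, 79, 79, 79, 78]
40 [22, 22, 21, 21, 22, 22, 26, 32, 38, 39, 47, 64, 75, 76, 76, 77, 77, 77, 77, 77]
60 [31, 38, 41, 41, 41, 42, 42, 42, 39, 40, 44, 53, 67, 76, 75, 76, 77, 77, 76, 76]
fence gap rows x 80..56
120 [152, 153, 150, 144, 141, 141, 141, 140, 128, 122, 130, 137, 141, 132, 117, 100]
80 [152, 152, 150, 145, 143, 144, 143, 140, 129, 120, 130, 139, 141, 138, 126, 114]
40 [153, 152, 150, 144, 141, 143, 143, 141, 134, 125, 133, 144, 145, 144, 129, 114]
0 [155, 153, 150, 144, 137, 142, 146, 144, 139, 130, 131, 144, 145, 139, 123, 105]
```

The long edge is straight and parallel along its whole length. I compare the pad's position with the early picture.

```bash
python3 - <<'E'
from h import *
import cv2
def c(n,x):
    p=np.load(n+".npz")["pixels"].astype(np.float32); ys=np.arange(165,115,-.5)
    a=np.array([cv2.getRectSubPix(p,(1,1),tuple(float(q) for q in proj(n,J(x/1e3,y/1e3,.063))))[0,0] for y in ys])
    r=np.clip(a[:,0]-a[:,1]-40,0,None); return round((r*ys).sum()/r.sum(),1)
for x in(-45,-40,25,35,45): print(x,c("scene0",x),c("scene",x))
st()
E
```

```text
-45 136.7 145.6
-40 136.6 145.5
25 136.5 146.5
35 136.4 146.8
45 136.1 146.4
t 44.27 p [512.8 -59.5 102.2] yaw 1.5421 tilt [-0.002 -0.002] F [-0.   0.2 -0.2] w 0.007 gf 0.0 q [ 0.88  0.2  -0.89  1.87  0.17  1.15 -0.1 ]
```

```bash
python3 -c "
from bench import job
print(job.close_job())"
```

```text
the job is handed in; nothing more can be done
None
```

I handed the job in at about 44 s, and no verdict came back: the offcuts are in the tray, the float is flat on the bench, and the tile lies pattern up, flush with the fence, with the pad pressed in about 9–10 mm.

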